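Start the phone screen separator

TASK

A phone lies on the plate of the screen separator, ready to be warmed. Switch the power on by pressing down the raised far end of the larger rocker on the grey power box, then press the separator's wide rectangular pump key fully down so that it stays down, and last hold the separator's round start button fully down for about two seconds and let it come up again. Push with the closed fingertips only: leave the two small square keys, the smaller rocker, the phone, the dispenser bottle and the screwdriver as they are.

Things in the scene. Friction and masses are not known exactly. Their poses are not given: they have to be found in the camera images.
- power_box: Grey power box, 120 (x) x 140 (y) x 50 mm high, fixed to the bench on the left or on the right of the separator. Origin: centre of its underside; z up; -x is its near face. Both rockers are on its flat top: the large one at y = +36 mm, the small one at y = -42 mm, both at x = 0, tilting along the box's x.
- main_rocker (a joint): Tilt of the large rocker (rad), about a level axis along the box's y, 50 mm above the bench. Its range is -0.2 (off: its far, +x end stands up) to +0.2 (on: far end down, near end up). It starts off and stays where it is left (friction: about 3 N pressed at a _far or _near point).
- main_rocker_far (a point): Point on the upper face of the large rocker's far (+x) half, 18 mm from its tilt axis and on its centre line; moves with it. The rocker is black, 50 mm long along the box's x and 28 mm wide, with two halves that rise by 0.15 rad towards the ends. At the start this point is about 62 mm above the bench; with the rocker fully on, about 55 mm.
- lamp_rocker (a joint): Tilt of the small rocker (rad), same directions and range as the large one; it starts at -0.2 to -0.18 and is to be left alone.
- lamp_rocker_far (a point): Point on the upper face of the small rocker's far half, 10 mm from its axis. The small rocker is black, 28 mm long along the box's x and 15 mm wide.
- separator: Screen separator, fixed to the bench: white casing 245 (x) x 220 (y) mm. Origin: at bench height, 125 mm behind its front face; z up; -x is its front, towards the robot. Its front ledge, x = -125 to -40 mm, has a black top 61 mm above the bench with four keys in a row along y at x = -95 mm; keys stand 8 mm above it when up and press straight down.
- separator_plate (a point): Centre of the top of the separator's metal plate, 91 mm above the bench. Behind the ledge (x = -40 to +120 mm of the separator) the casing is 85 mm high and carries this plate, 148 x 170 mm; the phone lies on it, top at 99 mm. Two clamp bars run along x at y = +96 and -96 mm, in small blocks, tops at 106 mm.
- pump_key (a joint): Travel of the pump key (m): about 0 up, 0.006 fully down. Friction of about 3.5 N; it stays where it is left.
- pump_key_top (a point): Centre of the top of the pump key, a grey rectangular key 24 (x) x 36 (y) mm, at the +y end of the row (y = +75 mm), 69 mm above the bench when up; moves with the key.
- start_button (a joint): Travel of the start button (m): 0 up, 0.006 fully down. Sprung: about 1.5 N starts it, 5 N holds it fully down, and it comes up by itself.
- start_button_top (a point): Centre of the top of the start button, a grey round button 26 mm across, at the -y end of the row (y = -78 mm), 69 mm above the bench when up; moves with the button.
- set_key_left (a joint): Travel of the small key at y = +13 mm (m): 0 up, 0.003 down, sprung; to be left alone.
- set_key_right (a joint): Travel of the small key at y = -13 mm (m): 0 up, 0.003 down, sprung; to be left alone.
- set_key_left_top (a point): Centre of the top of the small square key (11 x 11 mm) at y = +13 mm.
- set_key_right_top (a point): Centre of the top of the small square key (11 x 11 mm) at y = -13 mm.
- phone: Loose black phone, 72 (x) x 148 (y) x 8 mm, lying on the separator's plate; origin: centre of its underside.
- dispenser: Loose white dispenser bottle, 66 mm across, 90 mm high, standing on the bench between robot and separator; origin: centre of its underside.
- screwdriver: Loose screwdriver, about 150 mm long along its x, lying on the bench between robot and separator; origin at the underside near its middle.
- parts_tray: Fixed open yellow parts tray, 110 x 140 x 30 mm high, on the other side of the separator from the power box; origin: centre of its underside.
There are look-alikes about, which are no part of the job. Several things have the shape of the power_box; the one meant has the colours described above. Several things have the shape of the phone; the one meant has the colours described above.

How it is judged:
On the way, in this order (a step that is already met when the one before it is completed fails the run):
1. the large rocker is pressed over to on (value of joint main_rocker above 0.13 rad), for 0.2 s.
2. the pump key is pressed down, with the power on (value of joint pump_key above 0.0045 m and value of joint main_rocker above 0.13 rad), for 0.2 s.
3. the fingers hold the start button down for a second or more (value of joint start_button above 0.0042 m and value of joint pump_key above 0.0045 m and contact force between the fingers and start_button above 0.5 N), for 1 s.
At the end, for the whole second after the job is handed in: The large rocker is on (tilt above 0.13 rad), the pump key is down (more than 4.5 mm), the start button is up again (less than 1 mm), the small rocker and the small keys are as they were, the phone is within 15 mm and the dispenser and screwdriver within 20 mm of their starts (all of step 2 and value of joint each of start_button, set_key_left, set_key_right below 0.001 m and value of joint lamp_rocker below -0.12 rad and distance of phone from where it was at the start of the episode below 0.015 m and distance of each of dispenser, screwdriver from where it was at the start of the episode below 0.02 m and linear speed of phone below 0.02 m/s); the robot touches nothing.
It fails at once if the pump key is pressed before the power is on (value of joint pump_key above 0.003 m and value of joint main_rocker below 0.05 rad).
It fails at once if the start button is pressed before the power is on and the pump key is down (value of joint start_button above 0.003 m and (value of joint main_rocker below 0.05 rad or value of joint pump_key below 0.003 m)).
It fails at once if a small square key is pressed (value of joint any of set_key_left, set_key_right above 0.0018 m).
It fails at once if the small rocker is tilted (value of joint lamp_rocker above -0.1 rad).
It fails at once if the phone, the dispenser or the screwdriver is pushed away, tipped, lifted or carried (distance of phone from where it was at the start of the episode above 0.015 m or distance of any of dispenser, screwdriver from where it was at the start of the episode above 0.02 m or angle between dispenser's own z axis and vertical above 0.35 rad).
It also fails if it takes over 51 s, if anything falls off the work surface, if the arm or the gripper's body presses on something with over 40 N, if the wrist force passes 120 N, or if a joint passes its speed limit or range.

ROBOT

A 6-joint arm with a two-finger parallel gripper is mounted at the origin on the work surface. World frame = base frame: x ahead of the robot, y to its left, z up, the work surface at z = 0. Lengths are in m, angles in rad, forces in N, time in s.
With the tool pointing down it reaches from about 0.375 to 0.9 m from the base axis. Payload 3.1 kg.
Tool frame: the origin (TCP) lies midway between the tips of the shut fingers; the grasp point (between the pads) lies 19 mm behind it; z points along the fingers, y is the line along which they close (so a half turn about z gives the same grasp; the last joint's range is limited). The gripper opens to 85 mm and grips with 20 to 120 N. Pads are 22 mm wide; open, the fingers measure 114 mm over their backs; the gripper's body (76 mm by 85 mm) begins 54 mm behind the grasp point. The pads swing forward as they close: fully open they stand 13 mm farther back than shut.
Start: joints at [-1.516, 0.527, 1.433, -0, 1.181, -0.178], TCP at [0.144, -0.608, 0.231] pointing down, gripper open.
Joint ranges: [-3.08, 3.08], [-0.75, 2.2], [0.22, 2.44], [-1.43, 4.57], [0, 2.65], [-2.85, 2.85]. Speed limits (rad/s): [2.79, 2.79, 3.14, 3.14, 3.14, 3.14].

INTERFACE

Orientations are given as a unit quaternion [x, y, z, w].
In Python, from station import manip gives the robot as it stands.
- The arm moves only by the tool step_arm, never from a script. Its argument "targets" is text: rows parted by semicolons, each of 4 numbers parted by spaces: the shift along the tool's x, y, z in mm, then the turn about the tool's z in degrees. A call has 1 to 12 rows; each row is the pose to reach, as a shift and turn from the pose commanded when the call began, along the tool's axes at that moment; what a row does not reach only later rows make up. A row lasts 1/10 s, in which the tool goes at most 50 mm and 8.59 degrees, less where a joint would pass 70% of its speed; a pose out of reach is approached as far as the arm can. A call with a gripper value outside its range is refused whole. "gripper" is the closure, from 0 (fully open) to 1 (shut), set as the call begins (left out, the last holds). The fingers move at their own pace and stop on an object; "squeeze" is the grip in N (left out, the last holds). Time passes only in rows, so rows that repeat a pose let the fingers close. It gives the time, the measured TCP pose, the force, the opening and the grip force at its end, in the units of the state.
- manip.sense(): the state, without advancing time (a new reading comes with each control period).
- manip.snapshot(name): name is "side" or "top" or "wrist"; returns the picture (420x560x3 uint8, red, green, blue); there is no depth.
- manip.get_calibration(name): a dict with "fov_y" (degrees; the focal length in pixels is half the picture's height over the tangent of half this angle, whatever the lens; pixels are square), "cx", "cy" (the principal point, pixels), "extrinsics" (4x4, takes a point from camera to world coordinates); the wrist camera has in their place "tool_from_camera" (4x4, takes a point from camera to tool coordinates, whose origin is the TCP and whose axes are the flange's). Camera axes: x right, y down, z forward; pixel columns grow to the right and rows downward; lengths in m; the calibration is good to about 2 mm. A picture is of the moment at which its call begins: read the wrist's pose just before it. get_calibration takes no time and is no camera call.
- manip.sign_off(): hands the job in; it is judged then, once.
Trained networks look in the newest picture that a camera, given by its name, has taken for a name from the list of things; names that differ only in an ending like _2 or _b are one class to them, and where a whole thing is asked for, a point or a joint stands for the part that bears it (a point fixed in the world has none). Each returns a list of dicts, best first, with "p" (0 to 1); they miss things now and then, are a little off and sometimes report something else, mostly with a low value. They report only what shows in the picture. A call takes as long as a camera call. They do not tell look-alikes from the thing itself.
- manip.recognise(camera, query): "position" ([column, row] in pixels, amid what is visible of it).
- manip.masks_of(camera, query): "pixels" (420x560 bool, what is visible of it) and "position" ([column, row] in pixels, amid what is visible of it).
- manip.mark_of(camera, query): "position" ([column, row] in pixels: a listed point, or the origin of a listed thing).
The state is a dict: "t": time; "q": joint angles; "qd": joint speeds; "tau": joint torques, N m; "tcp_pos": TCP position; "tool_rot": TCP orientation; "force": force on the tool from outside, world axes, zero at the start; "ft_torque": the same for the moment, N m; "finger_gap": opening from 0.0 (shut) to 1.0 (fully open); "gripper_force": force on a finger pad.
Only numpy, scipy, OpenCV 4.12 (cv2) and the standard library are available. Lean on these libraries where they do the work, as an engineer would, in place of code of your own. Each camera call takes 0.05 s, during which the arm holds its last target. There are 200 camera calls.

## Working session

There is one attempt and no reset: what is moved stays moved. The work goes in short steps, Python scripts to look and compute and a tool call to move; the robot and the scene stay as the last step left them, time stands still between calls to the robot, and variables do not carry over. Pictures are saved under pics/ and viewed, at most 10 in all, crops included, and the job is handed in when it is done.

Besides the shell and the picture viewer there is one more tool, called after "Call:" as name(argument=value, ...) on one line, values as JSON. step_arm: Moves the arm, as the interface text tells. Its arguments: {"type":"object","properties":{"targets":{"type":"string"},"gripper":{"type":"number"},"squeeze":{"type":"number"}},"required":["targets"]}

```bash
mkdir -p pics
cat > h.py <<'E'
import numpy as np, cv2
from station import manip
from scipy.spatial.transform import Rotation as R
def cam(n):
    c=manip.get_calibration(n)
    f=210/np.tan(np.radians(c["fov_y"])/2)
    if n=="wrist":
        s=manip.sense(); T=np.eye(4); T[:3,:3]=R.from_quat(s["tool_rot"]).as_matrix(); T[:3,3]=s["tcp_pos"]
        E=T@np.array(c["tool_from_camera"])
    else: E=np.array(c["extrinsics"])
    return f,c["cx"],c["cy"],E
def toworld(C,px,z):
    f,cx,cy,E=C
    d=E[:3,:3]@np.array([(px[0]-cx)/f,(px[1]-cy)/f,1]); o=E[:3,3]
    return o+d*(z-o[2])/d[2]
def topix(C,p):
    f,cx,cy,E=C
    q=E[:3,:3].T@(np.array(p)-E[:3,3]); return q[:2]/q[2]*f+[cx,cy]
def snap(n,fn):
    C=cam(n); im=manip.snapshot(n); cv2.imwrite("pics/"+fn+".png",im[:,:,::-1]); return C,im
E
python3 - <<'E'
from h import *
for n in("top","side"):
    C,im=snap(n,n+"0")
    print(n,C[0],C[1:3],C[3].round(3).tolist())
    for q,z in dict(power_box=0,main_rocker_far=.062,lamp_rocker_far=.06,separator_plate=.091,pump_key_top=.069,start_button_top=.069,set_key_left_top=.069,set_key_right_top=.069,dispenser=0,screwdriver=0,phone=.091).items():
        for r in manip.mark_of(n,q)[:3]: print(q,round(r["p"],2),np.round(r["position"],1),toworld(C,r["position"],z).round(3))
print(manip.sense())
a,b=[cv2.imread(f"pics/{n}0.png") for n in("top","side")]
E
```

```text
top 382.4253332525115 (277.4374764221242, 211.92657348405848) [[-0.028, -0.99, 0.137, 0.381], [-0.999, 0.025, -0.022, 0.018], [0.019, -0.138, -0.99, 1.037], [0.0, 0.0, 0.0, 1.0]]
power_box 0.92 [179.7 314.9] [0.258 0.259 0.   ]
power_box 0.91 [156.2 240.7] [0.455 0.324 0.   ]
main_rocker_far 0.8 [156.8 312.8] [0.272 0.301 0.062]
main_rocker_far 0.53 [133.1 227.3] [0.486 0.364 0.062]
main_rocker_far 0.51 [220.2 195. ] [0.564 0.143 0.062]
lamp_rocker_far 0.41 [187.9 311.7] [0.272 0.225 0.06 ]
lamp_rocker_far 0.38 [315.9 261.4] [ 0.387 -0.098  0.06 ]
lamp_rocker_far 0.37 [164.7 231.5] [0.473 0.285 0.06 ]
separator_plate 0.63 [260.3 151. ] [0.67  0.036 0.091]
pump_key_top 0.53 [220.4 193.1] [0.568 0.142 0.069]
pump_key_top 0.25 [274.2 208.5] [0.524 0.004 0.069]
start_button_top 0.53 [273.5 208.7] [0.524 0.006 0.069]
start_button_top 0.52 [319.2 260.9] [ 0.388 -0.105  0.069]
set_key_left_top 0.41 [316.  261.3] [ 0.387 -0.097  0.069]
dispenser 0.67 [256.3 261.1] [0.393 0.055 0.   ]
screwdriver 0.56 [316.4 259.5] [ 0.393 -0.107  0.   ]
phone 0.92 [354.9 114.6] [ 0.763 -0.212  0.091]
phone 0
[... 934 characters left out ...]
[0.671 0.053 0.091]
{'t': 1.2, 'q': array([-1.51647261e+00,  5.27485629e-01,  1.43271371e+00,  3.57152471e-05,
        1.18139792e+00, -1.78478298e-01]), 'qd': array([-0.00044858,  0.00161033,  0.0001203 ,  0.00035138, -0.00096313,
        0.0007111 ]), 'tau': array([-1.00228048e-03, -4.42334425e+01, -1.78422081e+01, -3.40047918e-04,
        9.42483894e-04,  6.49724370e-06]), 'tcp_pos': array([ 0.1442406 , -0.60810013,  0.23131486]), 'tool_rot': array([ 9.93233835e-01,  1.16131598e-01,  1.66316806e-05, -1.27183744e-06]), 'force': array([-0.94811991, -0.75306971,  0.76125831]), 'ft_torque': array([-0.0107179 , -0.03341049,  0.01282423]), 'gripper_force': 0.0, 'finger_gap': 0.9958538053671889}
```

View pics/top0.png

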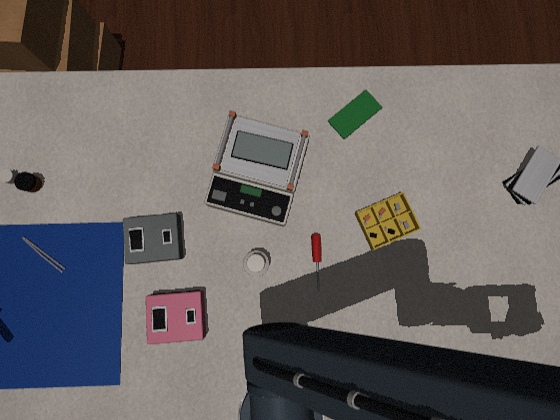

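View pics/side0.png

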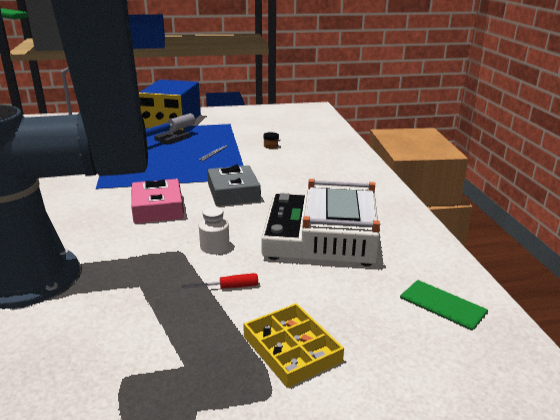

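The top view shows the grey box at about (154,238), with the pink one a look-alike. The separator is at about (258,165), with the pump key at (220,195) and the start button at (276,210). I'll move in for a closer look with the wrist camera.

Call:
step_arm(targets="351 -285 -90 0;351 -285 -90 0;351 -285 -90 0;351 -285 -90 0;351 -285 -90 0;351 -285 -90 0;351 -285 -90 0;351 -285 -90 0;351 -285 -90 0;351 -285 -90 0;351 -285 -90 0", gripper=1)

```text
t: 2.3
tcp_pos: [0.4209, -0.2486, 0.3219]
tool_rot: [0.993, 0.118, 0.0, 0.001]
force: [-1.2, 0.6, -0.6]
finger_gap: 0.001
gripper_force: 0.0
```

```bash
python3 -c "
from h import *
print(np.round(manip.get_calibration('wrist')['tool_from_camera'],3), manip.get_calibration('wrist')['fov_y']);s=manip.sense();print(s['t'],s['tcp_pos'],s['tool_rot'],s['finger_gap'])"
```

```text
[[ 0.001 -0.951 -0.31   0.078]
 [ 1.     0.001  0.    -0.   ]
 [ 0.    -0.31   0.951 -0.142]
 [ 0.     0.     0.     1.   ]] 60.66445848549708
2.3 [ 0.42093245 -0.24859073  0.32190378] [9.92999384e-01 1.18117148e-01 3.69392809e-04 6.53087888e-04] 0.0007325208688922481
```

Call:
step_arm(targets="229 -407 0 0;229 -407 0 0;229 -407 0 0;229 -407 0 0;229 -407 0 0;229 -407 0 0;229 -407 0 0;229 -407 0 0;229 -407 0 0;229 -407 0 0;229 -407 0 0;229 -407 0 0")

```text
t: 3.5
tcp_pos: [0.5489, 0.1971, 0.3206]
tool_rot: [0.993, 0.116, -0.001, 0.001]
force: [-0.3, -0.5, -0.0]
finger_gap: -0.006
gripper_force: 0.0
```

Run:
```python
from h import *
C,im=snap("wrist","w0")
print(C[3][:3,3])
for q,z in dict(power_box=0,main_rocker_far=.062,lamp_rocker_far=.06,separator_plate=.091,pump_key_top=.069,start_button_top=.069,set_key_left_top=.069,set_key_right_top=.069).items():
    for r in manip.mark_of("wrist",q)[:3]: print(q,round(r["p"],2),np.round(r["position"],1),toworld(C,r["position"],z).round(4))
```

```text
[0.62528323 0.21568645 0.46287933]
power_box 0.84 [175.1 195.9] [0.4594 0.3216 0.    ]
power_box 0.55 [197.4 324.6] [0.2642 0.2598 0.    ]
power_box 0.46 [346.3 286.4] [0.3796 0.0581 0.    ]
main_rocker_far 0.66 [127.7 193.1] [0.4724 0.3614 0.062 ]
lamp_rocker_far 0.63 [194.4 205.4] [0.4745 0.284  0.06  ]
lamp_rocker_far 0.56 [327.7 157.5] [0.5656 0.1463 0.06  ]
separator_plate 0.64 [374.7 187.4] [0.5506 0.0939 0.091 ]
pump_key_top 0.71 [329.  160.5] [0.564  0.1456 0.069 ]
start_button_top 0.86 [436.8 223.7] [0.5209 0.002  0.069 ]
start_button_top 0.6 [473.   85.1] [0.6748 0.0212 0.069 ]
set_key_right_top 0.48 [395.9 199.1] [0.5386 0.0587 0.069 ]
```

View pics/w0.png

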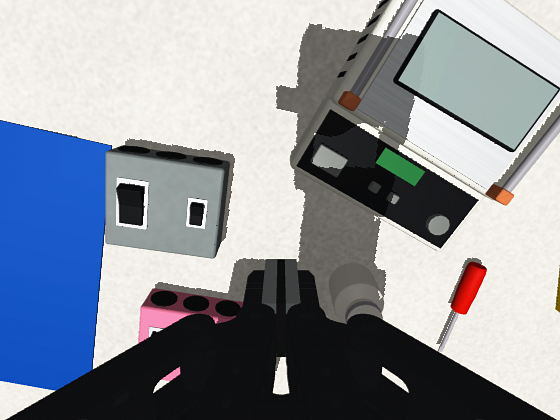

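The wrist view shows the grey box's large rocker at (131,204), the small one at (197,213), the pump key at (329,159) and the start button at (438,224). The networks agree with this. I'll go above the rocker's far half.

Call:
step_arm(targets="-32 -175 0 0;-32 -175 0 0;-32 -175 0 0;-32 -175 0 0;-32 -175 225 0;-32 -175 225 0;-32 -175 225 0;-32 -175 225 0;-32 -175 225 0;-32 -175 225 0;-32 -175 225 0")

```text
t: 5.05
tcp_pos: [0.478, 0.3621, 0.0967]
tool_rot: [0.993, 0.116, 0.0, -0.0]
force: [1.4, 0.0, 0.4]
finger_gap: 0.003
gripper_force: 0.0
```

Run:
```python
from h import *
C,im=snap("wrist","w1")
print(manip.sense()["tcp_pos"])
for q,z in dict(main_rocker_far=.062,lamp_rocker_far=.06).items():
    for r in manip.mark_of("wrist",q)[:3]: print(q,round(r["p"],2),np.round(r["position"],1),toworld(C,r["position"],z).round(4))
```

```text
[0.47875695 0.36256909 0.09781601]
main_rocker_far 0.95 [282.4 250.9] [0.4735 0.3605 0.062 ]
lamp_rocker_far 0.61 [414.9 280.7] [0.472  0.2834 0.06  ]
```

View pics/w1.png

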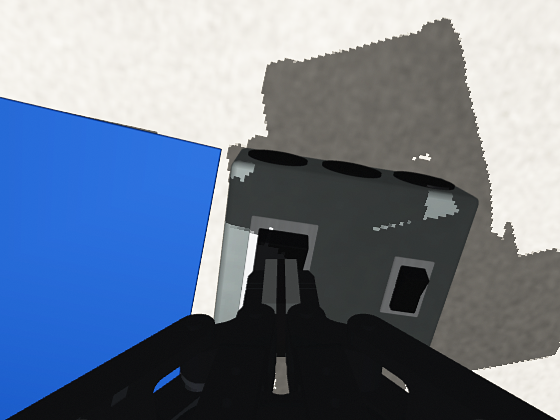

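The closed tips are above the rocker's far half at (282,250), so I'll press down.

Call:
step_arm(targets="-3 1 20 0;-3 1 33 0;-3 1 38 0;-3 1 43 0;-3 1 45 0;-3 1 45 0;-3 1 45 0;-3 1 45 0")

```text
t: 6.0
tcp_pos: [0.478, 0.3611, 0.055]
tool_rot: [0.993, 0.116, 0.004, -0.001]
force: [1.7, -2.1, 16.1]
finger_gap: 0.001
gripper_force: 8.1
```

Call:
step_arm(targets="0 0 -40 0;0 0 -90 0;0 0 -100 0;0 0 -100 0")

```text
t: 6.4
tcp_pos: [0.4757, 0.361, 0.1539]
tool_rot: [0.993, 0.116, 0.002, -0.001]
force: [0.5, 0.6, -0.1]
finger_gap: -0.0
gripper_force: 0.0
```

Run:
```python
from h import *
C,im=snap("wrist","w2"); s=manip.sense()
print(s["tcp_pos"])
im=im[:,:,::-1]; cv2.imwrite("pics/w2.png",cv2.resize(im[180:420,180:480],None,fx=2.5,fy=2.5))
for n in("side",):
    manip.snapshot(n)
for r in manip.mark_of("wrist","main_rocker_far")[:2]:print(r, toworld(C,r["position"],.055))
# go to pump key above
t=np.array([.564,.1456,.09]); 
print((R.from_quat(s["tool_rot"]).inv().apply(t-s["tcp_pos"])*1000).round(1))
```

```text
[0.4744243  0.36032991 0.15184001]
{'position': [280.8, 204.5], 'p': 0.59} [0.47708497 0.36174965 0.055     ]
[ 37.6 229.6  61.8]
```

View pics/w2.png

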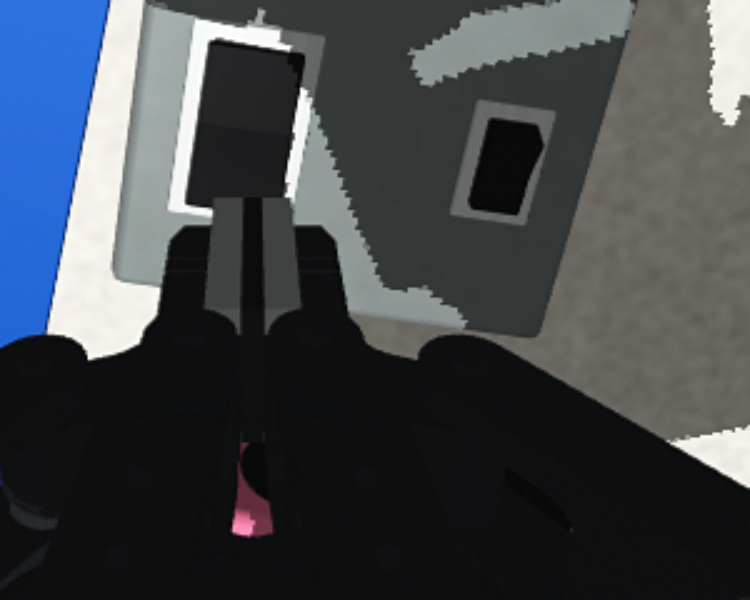

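The rocker's far end is now flush in its frame, so the power is on. Next is the pump key.

Call:
step_arm(targets="38 230 0 0;38 230 0 0;38 230 0 0;38 230 0 0;38 230 0 0;38 230 40 0;38 230 40 0;38 230 40 0;38 230 40 0")

```text
t: 7.45
tcp_pos: [0.5644, 0.1461, 0.1115]
tool_rot: [0.993, 0.117, -0.0, -0.0]
force: [0.0, -0.2, 0.3]
finger_gap: 0.001
gripper_force: 0.0
```

Run:
```python
from h import *
C,im=snap("wrist","w3"); s=manip.sense()
print(s["tcp_pos"])
for q in("pump_key_top","start_button_top"):
  for r in manip.mark_of("wrist",q)[:2]:
    t=toworld(C,r["position"],.069);print(q,r, t,(R.from_quat(s["tool_rot"]).inv().apply(t-s["tcp_pos"])*1000).round(1))
```

```text
[0.56488277 0.14620994 0.11205592]
pump_key_top {'position': [281.7, 236.6], 'p': 0.83} [0.56481294 0.14592672 0.069     ] [-0.2  0.3 43.1]
start_button_top {'position': [491.6, 346.3], 'p': 0.97} [0.52349262 0.00192431 0.069     ] [-73.8 130.7  43. ]
```

View pics/w3.png

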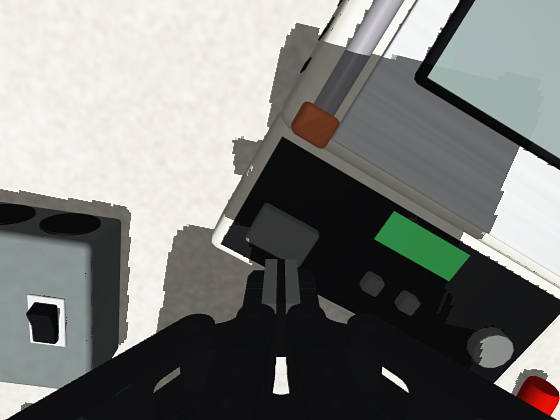

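The key at (282,237) is right under the tips. I'll press it down.

Call:
step_arm(targets="0 0 25 0;0 0 38 0;0 0 43 0;0 0 47 0;0 0 50 0;0 0 52 0;0 0 52 0;0 0 52 0;0 0 52 0")

```text
t: 8.5
tcp_pos: [0.564, 0.1456, 0.0627]
tool_rot: [0.993, 0.116, -0.0, -0.0]
force: [-6.5, 1.1, 18.7]
finger_gap: -0.005
gripper_force: 10.1
```

Call:
step_arm(targets="0 0 -40 0;0 0 -55 0;-74 131 -55 0;-74 131 -55 0;-74 131 -55 0;-74 131 -55 0;-74 131 -55 0")

```text
t: 9.2
tcp_pos: [0.5237, -0.0007, 0.1149]
tool_rot: [0.993, 0.114, 0.001, 0.0]
force: [-0.2, 0.6, -0.3]
finger_gap: 0.002
gripper_force: 0.0
```

Run:
```python
from h import *
C,im=snap("wrist","w4"); s=manip.sense()
print(s["tcp_pos"])
for q,z in(("pump_key_top",.063),("start_button_top",.069)):
  for r in manip.mark_of("wrist",q)[:2]:
    t=toworld(C,r["position"],z);print(q,r, t,(R.from_quat(s["tool_rot"]).inv().apply(t-s["tcp_pos"])*1000).round(1))
```

```text
[5.23786596e-01 4.41407891e-04 1.14787935e-01]
pump_key_top {'position': [27.5, 100.4], 'p': 0.86} [0.56466302 0.14434442 0.063     ] [  72.7 -130.7   51.9]
start_button_top {'position': [279.5, 240.5], 'p': 0.96} [ 0.52013607 -0.00052516  0.069     ] [-3.9  0.1 45.8]
start_button_top {'position': [249.3, 25.5], 'p': 0.16} [0.62462148 0.03856736 0.069     ] [106.8 -14.   46. ]
```

View pics/w4.png

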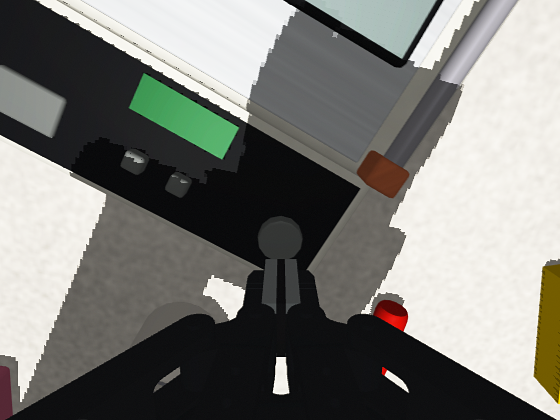

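The button at (280,239) sits under the tips and the pump key at (30,100) is down. I'll press and hold the start button.

Call:
step_arm(targets="-3 0 25 0;-3 0 40 0;-3 0 46 0;-3 0 50 0;-3 0 53 0;-3 0 54 0;-3 0 54 0;-3 0 54 0;-3 0 54 0;-3 0 54 0;-3 0 54 0;-3 0 54 0")

```text
t: 10.55
tcp_pos: [0.5196, 0.0015, 0.0628]
tool_rot: [0.993, 0.116, 0.0, -0.001]
force: [-4.9, 5.4, 18.7]
finger_gap: -0.002
gripper_force: 9.0
```

Call:
step_arm(targets="0 0 0 0;0 0 0 0;0 0 0 0;0 0 0 0;0 0 0 0;0 0 0 0;0 0 0 0;0 0 0 0;0 0 0 0;0 0 0 0;0 0 0 0;0 0 0 0")

```text
t: 11.75
tcp_pos: [0.5197, 0.0015, 0.0628]
tool_rot: [0.993, 0.116, 0.0, -0.001]
force: [-5.0, 4.6, 17.3]
finger_gap: -0.001
gripper_force: 9.0
```

The button has been held fully down for about two seconds, so I'll lift off.

Call:
step_arm(targets="0 0 0 0;0 0 -40 0;0 0 -90 0;0 0 -140 0;0 0 -190 0;0 0 -200 0;0 0 -200 0;0 0 -200 0")

```text
t: 12.55
tcp_pos: [0.5193, 0.0003, 0.2595]
tool_rot: [0.993, 0.116, -0.001, -0.0]
force: [0.2, 0.7, 0.1]
finger_gap: 0.001
gripper_force: 0.0
```

Run:
```python
from h import *
snap("wrist","w5");snap("side","s5")
a,b=cv2.imread("pics/w5.png"),cv2.imread("pics/s5.png")[140:320,120:400]
cv2.imwrite("pics/fin.png",np.hstack([cv2.resize(a,(400,300)),cv2.resize(b,(400,300))]))
```

```text
(no output)
```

View pics/fin.png

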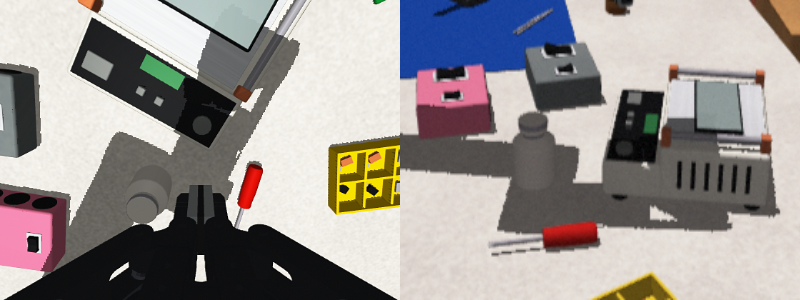

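The dispenser, screwdriver and phone look undisturbed, the arm is clear of everything, and the pump key in the left half at (97,65) is down.

```bash
python3 -c "
from station import manip
print(manip.sign_off())"
```

```text
the job is handed in; nothing more can be done
None
```

I switched the power on, pressed the pump key down so it stayed, held the start button down for about two seconds and let it up, then handed the job in at about 13 s; the hand-in reported no verdict.

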